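Close the tube heater with its own upper half

TASK

The split heating block of the tube reactor is open. Find the upper half that belongs to it, the one with the lower half's length and width and a bore that clears the tube, and lower it (do not drop it) over the tube until it sits fully home on the lower half, its ends in line with the lower half's. Let go of it, and leave the two other upper halves where they lie.

Things in the scene. Friction and masses are not known exactly. Their poses are not given: they have to be found in the camera images.
- seat (a point): Centre of the fixed lower half's top (split face), 70 mm above the worktop; x along the tube, z up. Lower half: aluminium, 110 mm (x) by 76 mm (y), on a white, black-topped enclosure 190 x 150 x 40 mm. A steel tube, 38 mm diameter, is clamped in its bore, axis level with the split face (19 mm proud), and runs 50 mm beyond each end, with brass end rings 45 mm across.
- half_long: Loose aluminium upper half, 110 x 76 x 36 mm, 0.45-0.7 kg; bore 54 mm wide at the mouth, 21 mm deep: clears the tube, finds its centre from 8 mm off; fits either way round. On top, centred, a black grip bar 60 mm long (x), 16 mm thick (y), 36 mm high, so its top is 72 mm up. Lies bore down; origin: centre of the flat underside (split face), x along the bore, z up.
- half_narrow: Upper half of another block, aluminium, 110 x 54 x 36 mm, bore 32 mm wide at the mouth, 12.5 mm deep: too small for the tube. Black grip bar on top as on half_long (60 x 16 mm, from 36 to 72 mm up). Lies bore down; origin: centre of the flat underside, x along the bore, z up.
- half_short: Upper half of another block, aluminium, 70 x 76 x 36 mm, bore 54 mm wide at the mouth, 21 mm deep: too short for the lower half. Black grip bar on top as on half_long (60 x 16 mm, from 36 to 72 mm up). Lies bore down; origin: centre of the flat underside, x along the bore, z up.
There are look-alikes about, which are no part of the job. Leave any blue or red look-alike of the part that bears seat alone.

How it is judged:
By the outcome, as a careful person would: the job done as asked, in the order asked, and still so for the second after the job is handed in, with the robot touching nothing.
It also fails if it takes over 35 s, if anything falls off the work surface, if the arm or the gripper's body presses on something with over 40 N, if the wrist force passes 120 N, or if a joint passes its speed limit or range.

ROBOT

A 6-joint arm with a two-finger parallel gripper is mounted at the origin on the work surface. World frame = base frame: x ahead of the robot, y to its left, z up, the work surface at z = 0. Lengths are in m, angles in degrees, forces in N, time in s.
With the tool pointing down it reaches from about 0.375 to 0.9 m from the base axis. Payload 3.1 kg.
Tool frame: the origin (TCP) lies on the centre line of the jaws, within the pads' length; the fingertips stand 25 mm ahead of it and the grasp point (between the pads) lies 6 mm ahead of it; y points along the fingers, x is the direction in which the jaws open and shut, and the axes are right-handed (so a half turn about y gives the same grasp; the last joint's range is limited). The gripper opens to 87 mm and grips with 3 to 60 N. Pads are 19 mm wide; open, the fingers measure 117 mm over their backs; the gripper's body (75 mm by 190 mm) begins 51 mm behind the grasp point.
Start: joints at [-83.337, 30.224, 82.088, -0, 67.689, -10.227], TCP at [0.182, -0.598, 0.215] pointing down, gripper open.
Joint ranges: [-176.69, 176.69], [-43.24, 126.21], [12.49, 139.97], [-82, 262], [0, 151.66], [-163.58, 163.58]. Speed limits (degrees/s): [159.86, 159.86, 180, 180, 180, 180].

INTERFACE

Orientations are given as a 3x3 rotation matrix whose columns are the frame's x, y, z axes.
In Python, from rig import * gives the robot as it stands.
- The arm moves only by the tool play_rows, never from a script. Its argument "commands" is a list of rows, each a list of 2 entries, a list of its own where there are three numbers: the shift along the world's x, y, z in m, then the turn, a rotation vector about the world's x, y, z in rad. A call has 1 to 10 rows; each row is the pose to reach, as a shift and turn from the pose commanded when the call began; what a row does not reach only later rows make up. A row lasts 1/8 s, in which the tool goes at most 62.5 mm and 10.7 degrees, less where a joint would pass 70% of its speed; a pose out of reach is approached as far as the arm can. A call with a gripper value outside its range is refused whole. "gripper" is the finger opening in m, from 0 to 0.087, set as the call begins (left out, the last holds). The fingers move at their own pace and stop on an object; the grip force is fixed at half the most. Time passes only in rows, so rows that repeat a pose let the fingers close. It gives the time, the measured TCP pose, the force and the opening at its end, in the units of the state.
- read_state(): the state, without advancing time (a new reading comes with each control period).
- capture(name): name is "scene" or "top"; returns a dict with "frame" (384x512x3 uint8, red, green, blue), "depth" (384x512 float32, m along the optical axis (not along the pixel's ray), 0 where there is no reading), "mtx" (3x3 intrinsics, pixels), "dist_coeffs" ([k1, k2, p1, p2, k3] as OpenCV has them; the pictures are not rectified), "cam_to_world" (4x4, takes a point from camera to world coordinates). Camera axes: x right, y down, z forward; pixel columns grow to the right and rows downward; lengths in m; the calibration is good to about 2 mm. A picture is of the moment at which its call begins.
- hand_in(): hands the job in, once; it reports no verdict.
The state is a dict: "time_s": time; "joint_positions": joint angles; "qvel": joint speeds; "tau": joint torques, N m; "position": TCP position; "tcp_rot": TCP orientation; "force": force on the tool from outside, world axes, zero at the start; "moment": the same for the moment, N m; "opening": opening from 0.0 (shut) to 1.0 (fully open).
Only numpy, scipy, OpenCV 4.12 (cv2) and the standard library are available. Lean on these libraries where they do the work, as an engineer would, in place of code of your own. Each camera call takes 0.05 s, during which the arm holds its last target. There are 200 camera calls.

## Working session

There is one attempt and no reset: what is moved stays moved. The work goes in short steps, Python scripts to look and compute and a tool call to move; the robot and the scene stay as the last step left them, time stands still between calls to the robot, and variables do not carry over. Pictures are saved under pics/ and viewed, about 8 in all and at most 12, crops included, and the job is handed in when it is done.

Besides the shell and the picture viewer there is one more tool, called after "Call:" as name(argument=value, ...) on one line, values as JSON. play_rows: Moves the arm, as the interface text tells. Its arguments: {"type":"object","properties":{"commands":{"type":"array"},"gripper":{"type":"number"}},"required":["commands"]}

```bash
mkdir -p pics; cat > h.py <<'E'
from rig import *
import numpy as np, cv2
def snap(n):
    c=capture(n); return c
def save(img,fn): cv2.imwrite('pics/'+fn,cv2.cvtColor(img,cv2.COLOR_RGB2BGR))
def cloud(c):
    h,w=c['depth'].shape
    u,v=np.meshgrid(np.arange(w,dtype=float),np.arange(h,dtype=float))
    p=cv2.undistortPoints(np.stack([u,v],-1).reshape(-1,1,2),c['mtx'],np.array(c['dist_coeffs'],float)).reshape(h,w,2)
    d=c['depth'][...,None]; P=np.concatenate([p*d,d],-1)
    T=c['cam_to_world']; W=P@T[:3,:3].T+T[:3,3]; W[c['depth']==0]=np.nan
    return W
E
python3 - <<'E'
from h import *
for n in ['scene','top']:
    c=snap(n); save(c['frame'],n+'0.png'); np.save(n+'0.npy',cloud(c)); print(c['cam_to_world'].round(3).tolist()); print((c['depth']==0).mean())
s=read_state(); print(s['time_s'],s['position'],s['tcp_rot'])
E
```

```text
[[0.821, 0.35, -0.452, 1.005], [0.571, -0.532, 0.625, -0.637], [-0.021, -0.771, -0.637, 0.897], [0.0, 0.0, 0.0, 1.0]]
0.004353841145833333
[[-0.029, -0.993, 0.118, 0.274], [-1.0, 0.03, 0.003, 0.178], [-0.007, -0.118, -0.993, 1.514], [0.0, 0.0, 0.0, 1.0]]
0.003941853841145833
0.1 [ 0.18153524 -0.59736284  0.21455748] [[ 2.90541870e-01 -2.66265782e-04  9.56862242e-01]
 [-9.56860344e-01  1.93073626e-03  2.90541830e-01]
 [-1.92480997e-03 -9.99998101e-01  3.06180553e-04]]
```

View pics/scene0.png

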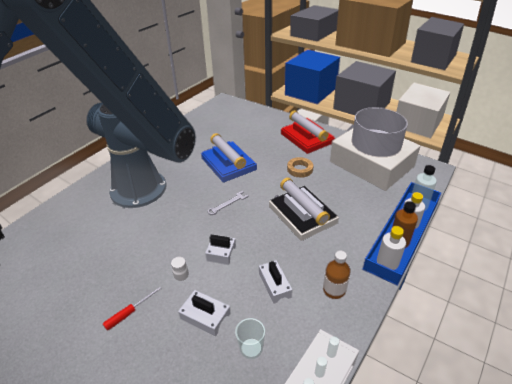

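View pics/top0.png

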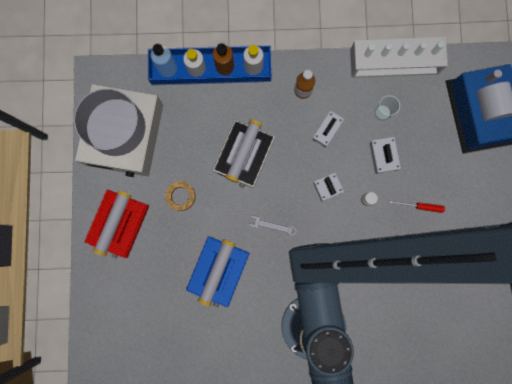

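The scene view shows three silver halves with black bars at (205,310), (276,278) and (221,247). In the top view they are at (386,155), (329,128) and (329,187). The real seat is the white and black enclosure at top (244,154). The blue one at (217,272) and the red one at (115,224) are look-alikes. Next I measure sizes.

```bash
cat > m.py <<'E'
from h import *
def rect(P):
    (c,s,a)=cv2.minAreaRect((P[:,:2]*1000).astype(np.float32))
    if s[0]<s[1]: s=(s[1],s[0]); a+=90
    a=(a+90)%180-90
    return np.round(c,1),np.round(s,1),round(a,1)
def comp(W,m):
    n,l,st,ce=cv2.connectedComponentsWithStats(m.astype(np.uint8))
    for i in range(1,n):
        if st[i,4]>25: yield ce[i].round(),l==i
def report(W,box):
    (u0,u1,v0,v1)=box; R=np.zeros(W.shape[:2],bool); R[v0:v1,u0:u1]=1
    Z=W[...,2]
    for lab,lo,hi in [('top36',.028,.044),('bar72',.064,.080)]:
        for ce,m in comp(W,R&(Z>lo)&(Z<hi)): print(lab,ce,m.sum(),*rect(W[m]),'z',np.median(Z[m]).round(4))
E
python3 - <<'E'
from m import *
W=np.load('top0.npy'); print('TOP')
report(W,(300,410,100,210))
Z=W[...,2]; R=np.zeros(Z.shape,bool); R[115:195,205:285]=1
for lab,lo,hi in [('encl',.033,.047),('split',.064,.075),('tube',.08,.096)]:
    for ce,m in comp(W,R&(Z>lo)&(Z<hi)): print(lab,ce,m.sum(),*rect(W[m]),'z',np.median(Z[m]).round(4))
W=np.load('scene0.npy'); print('SCENE'); Z=W[...,2]
report(W,(170,300,225,335))
R=np.zeros(Z.shape,bool); R[170:240,260:345]=1
for lab,lo,hi in [('encl',.033,.047),('split',.064,.075),('tube',.08,.096)]:
    for ce,m in comp(W,R&(Z>lo)&(Z<hi)): print(lab,ce,m.sum(),*rect(W[m]),'z',np.median(Z[m]).round(4))
a=cv2.imread('pics/top0.png')[100:210,205:410]; b=cv2.imread('pics/scene0.png')[165:335,170:350]
a=cv2.resize(a,None,fx=3.8,fy=3.8,interpolation=2)[:,:]; cv2.imwrite('pics/c1.png',a)
cv2.imwrite('pics/c2.png',cv2.resize(b,None,fx=3.3,fy=3.3,interpolation=2))
E
```

```text
TOP
top36 [390. 106.] 41 [ 722.6 -288.8] [50.5 16.8] 35.1 z 0.0361
top36 [327. 129.] 417 [654.3 -76.7] [112.1  53.9] -34.3 z 0.037
top36 [385. 155.] 620 [ 558.3 -265.5] [111.8  78.7] 8.0 z 0.0372
top36 [328. 187.] 367 [456.  -68.8] [76.8 69.8] -68.4 z 0.037
top36 [365. 200.] 30 [ 408.4 -189.1] [42.7 21.4] 14.1 z 0.0356
bar72 [396. 105.] 33 [ 708.6 -295.5] [52.1 15.2] -1.3 z 0.0729
bar72 [381. 111.] 28 [ 699.1 -247. ] [54.  15.1] 24.2 z 0.0728
bar72 [329. 126.] 85 [652.7 -75.6] [59.8 15.7] -34.3 z 0.0727
bar72 [389. 153.] 95 [ 556.4 -264. ] [58.7 18.5] 6.0 z 0.0726
bar72 [330. 185.] 94 [456.  -69.3] [58.6 17.3] 21.7 z 0.0727
encl [229. 147.] 575 [598.  254.5] [188.9  51.1] -24.7 z 0.0404
encl [257. 159.] 692 [557.4 169.6] [192.9  59.1] -24.4 z 0.0404
split [234. 147.] 139 [589.2 235.9] [111.9  19.9] -24.5 z 0.0699
split [252. 154.] 139 [566.6 184.6] [110.2  19.8] -24.3 z 0.0697
tube [243. 150.] 637 [577.8 209.6] [209.9  41.3] -23.8 z 0.0874
SCENE
top36 [296. 228.] 50 [604.6 120.8] [43.  15.9] -26.3 z 0.0346
top36 [220. 250.] 316 [453.2 -73. ] [78.1 71.9] -67.8 z 0.0363
top36 [275. 281
[... 179 characters left out ...]
op36 [250. 332.] 56 [ 696.2 -253.7] [45.9 14. ] 33.4 z 0.0371
bar72 [219. 238.] 115 [454.3 -72.1] [59.4 17.8] 17.4 z 0.0715
bar72 [275. 270.] 119 [652.5 -79.8] [59.8 16.3] -34.0 z 0.0713
bar72 [202. 302.] 147 [ 556.1 -266.7] [62.1 16.8] 7.4 z 0.0712
bar72 [249. 325.] 110 [ 699.1 -259.5] [60.8 30.8] 38.0 z 0.0727
encl [324. 207.] 169 [605.7 260.5] [188.   48.8] -32.5 z 0.0404
encl [294. 216.] 669 [559.1 172.8] [203.9  73.7] -23.9 z 0.0403
split [305. 207.] 122 [571.7 188.3] [215.4  44. ] -13.5 z 0.0703
split [312. 198.] 101 [590.4 237.6] [111.7  14.6] -25.1 z 0.0702
split [295. 204.] 112 [562.4 177.9] [111.3  14. ] -26.2 z 0.0701
tube [304. 198.] 482 [574.  208.5] [216.5  40.3] -23.7 z 0.0875
```

View pics/c2.png

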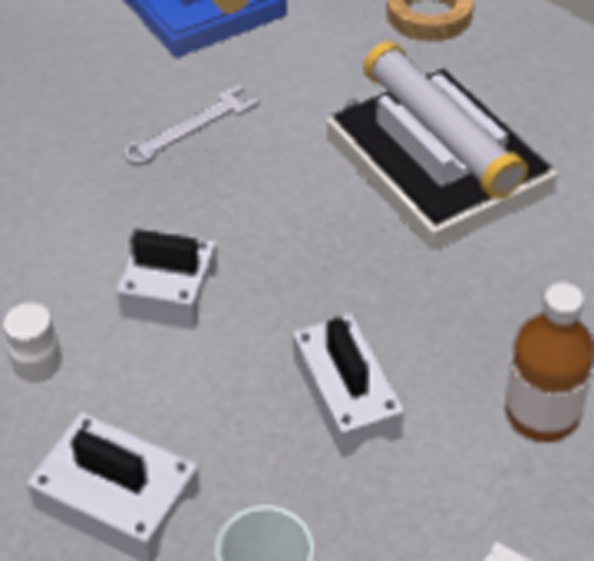

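Sizes settle the choice. (0.557, -0.266) measures 112 x 79 mm, so it is half_long, with yaw about 7.7°. The one at (0.653, -0.078) is 54 mm wide (narrow), and the one at (0.455, -0.070) is 77 x 70 mm (short). The crop agrees: the long, wide block is at lower left, crop (112,485). The seat is at about (0.577, 0.209), yaw -24.4°, split face at z 0.070.

Now I approach to above the bar.

Call:
play_rows(commands=[[[0.04, 0.035, -0.005], [0, 0, -0.02]], [[0.085, 0.075, -0.012], [0, 0, -0.04]], [[0.13, 0.115, -0.02], [0, 0, -0.06]], [[0.175, 0.155, -0.027], [0, 0, -0.08]], [[0.22, 0.195, -0.034], [0, 0, -0.1]], [[0.265, 0.235, -0.04], [0, 0, -0.12]], [[0.31, 0.274, -0.046], [0, 0, -0.14]], [[0.35, 0.309, -0.052], [0, 0, -0.155]], [[0.3755, 0.3315, -0.055], [0, 0, -0.161]], [[0.3755, 0.3315, -0.055], [0, 0, -0.161]]], gripper=0.087)

```text
time_s: 1.35
position: [0.5583, -0.2642, 0.1596]
tcp_rot: [[0.138, -0.001, 0.991], [-0.991, 0.001, 0.138], [-0.001, -1.0, -0.001]]
force: [-0.2, -0.6, 1.1]
opening: 1.002
```

Call:
play_rows(commands=[[[-0.001, -0.001, -0.03], [0, 0, 0]], [[-0.001, -0.001, -0.055], [0, 0, 0]], [[-0.001, -0.001, -0.075], [0, 0, 0]], [[-0.001, -0.001, -0.088], [0, 0, 0]], [[-0.001, -0.001, -0.093], [0, 0, 0]], [[-0.001, -0.001, -0.093], [0, 0, 0]], [[-0.001, -0.001, -0.093], [0, 0, 0]]])

```text
time_s: 2.22
position: [0.5566, -0.2679, 0.0683]
tcp_rot: [[0.133, 0.001, 0.991], [-0.991, -0.001, 0.133], [0.001, -1.0, 0.001]]
force: [0.2, -0.5, 0.3]
opening: 0.996
```

```bash
python3 - <<'E'
from h import *
s=read_state(); print(s['position'].round(4),s['force'],s['opening'])
c=snap('scene'); save(cv2.resize(c['frame'][240:350,130:290],None,fx=4,fy=4,interpolation=cv2.INTER_CUBIC),'g1.png')
E
```

```text
[ 0.5566 -0.2679  0.0683] [ 0.17706983 -0.53041862  0.32374027] 0.9956418596812341
```

View pics/g1.png

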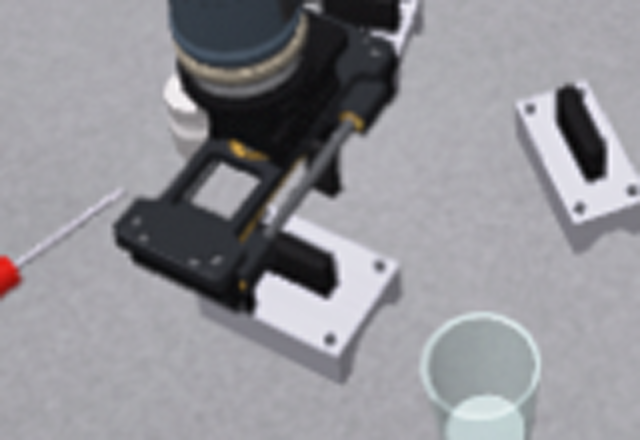

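The fingers straddle the bar, which is visible between the jaws at crop (305,262). Closing.

Call:
play_rows(commands=[[[0, 0, -0.001], [0, 0, 0]], [[0, 0, -0.001], [0, 0, 0]], [[0, 0, -0.001], [0, 0, 0]], [[0, 0, -0.001], [0, 0, 0]], [[0, 0, -0.001], [0, 0, 0]], [[0, 0, -0.001], [0, 0, 0]], [[0, 0, -0.001], [0, 0, 0]], [[0, 0, -0.001], [0, 0, 0]]], gripper=0)

```text
time_s: 3.28
position: [0.5561, -0.2675, 0.0665]
tcp_rot: [[0.133, -0.0, 0.991], [-0.991, 0.0, 0.133], [-0.0, -1.0, -0.0]]
force: [0.4, 0.8, 0.3]
opening: 0.171
```

Call:
play_rows(commands=[[[0, 0, 0.01], [0, 0, 0]], [[0, 0, 0.03], [0, 0, 0]], [[0, 0, 0.06], [0, 0, 0]], [[0, 0, 0.09], [0, 0, 0]], [[0, 0, 0.12], [0, 0, 0]], [[0, 0, 0.14], [0, 0, 0]], [[0, 0, 0.14], [0, 0, 0]]])

```text
time_s: 4.15
position: [0.5573, -0.2683, 0.209]
tcp_rot: [[0.133, 0.004, 0.991], [-0.991, -0.003, 0.133], [0.004, -1.0, 0.004]]
force: [-0.8, 0.2, -0.4]
opening: 0.006
```

Call:
play_rows(commands=[[[0.001, 0.02, 0], [0, 0, -0.03]], [[0.003, 0.06, 0], [0, 0, -0.08]], [[0.005, 0.11, 0], [0, 0, -0.14]], [[0.008, 0.16, 0], [0, 0, -0.2]], [[0.01, 0.21, 0], [0, 0, -0.26]], [[0.012, 0.26, 0], [0, 0, -0.32]], [[0.014, 0.31, 0], [0, 0, -0.38]], [[0.016, 0.36, 0], [0, 0, -0.44]], [[0.018, 0.4, 0], [0, 0, -0.49]], [[0.019, 0.43, 0], [0, 0, -0.53]]])

```text
time_s: 5.4
position: [0.5741, 0.1643, 0.2053]
tcp_rot: [[-0.386, -0.002, 0.923], [-0.923, -0.0, -0.386], [0.001, -1.0, -0.002]]
force: [-1.1, -1.0, 0.1]
opening: 0.003
```

Call:
play_rows(commands=[[[0.001, 0.025, 0], [0, 0, -0.02]], [[0.002, 0.04, 0], [0, 0, -0.03]], [[0.002, 0.046, 0], [0, 0, -0.03]], [[0.002, 0.046, 0], [0, 0, -0.03]]])

```text
time_s: 5.9
position: [0.577, 0.2081, 0.2061]
tcp_rot: [[-0.413, -0.001, 0.911], [-0.911, -0.0, -0.413], [0.001, -1.0, -0.0]]
force: [-0.6, 0.3, 1.0]
opening: 0.003
```

```bash
python3 - <<'E'
from m import *
s=read_state(); print(s['time_s'],s['position'].round(4),s['tcp_rot'].round(3).tolist(),s['force'].round(1),s['opening'],s['joint_positions'])
for n in ['top','scene']:
    c=snap(n); W=cloud(c); np.save(n+'1.npy',W); Z=W[...,2]
    R=(abs(W[...,0]-.577)<.15)&(abs(W[...,1]-.209)<.15); h=s['position'][2]-.0665+.036
    for ce,m in comp(W,R&(abs(Z-h)<.012)): print(n,ce,m.sum(),*rect(W[m]),np.median(Z[m]),h)
    if n=='scene':save(cv2.resize(c['frame'][120:260,230:400],None,fx=4,fy=4,interpolation=cv2.INTER_CUBIC),'p1.png')
E
```

```text
5.9 [0.577  0.2081 0.2061] [[-0.413, -0.001, 0.911], [-0.911, -0.0, -0.413], [0.001, -1.0, -0.0]] [-0.6  0.3  1. ] 0.002915923029751472 [ 9.42087699e+00  2.99277714e+01  8.43575583e+01 -2.15400429e-02
  6.57536062e+01  1.23841580e+02]
```

View pics/p1.png

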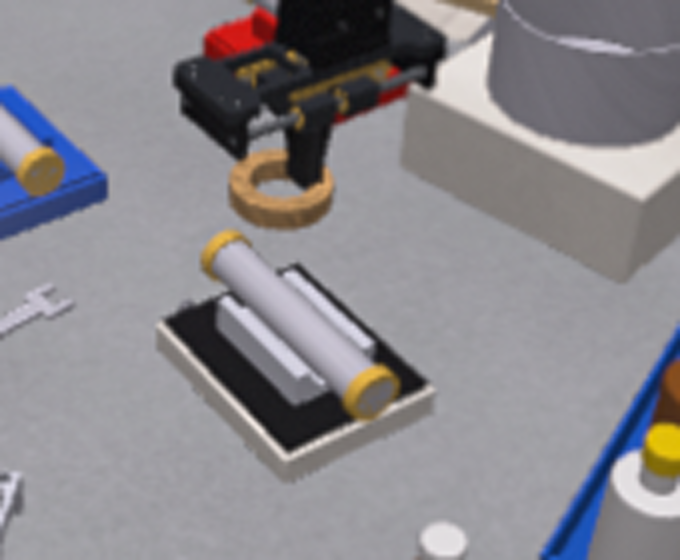

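The half didn't come along: the fingers are empty and the opening is about 0. I'll see where it is now.

```bash
python3 - <<'E'
from m import *
c=snap('scene'); W=cloud(c); report(W,(170,300,225,335)); save(cv2.resize(c['frame'][225:345,150:310],None,fx=4,fy=4,interpolation=cv2.INTER_CUBIC),'g2.png')
c=snap('top'); W=cloud(c); print('top'); report(W,(300,410,115,210))
E
```

```text
top36 [296. 228.] 51 [603.3 120.7] [45.8 15.2] -24.8 z 0.0341
top36 [220. 250.] 317 [453.  -71.9] [80.3 71.9] -67.7 z 0.0362
top36 [275. 281.] 516 [653.  -79.7] [111.5  55.3] -33.7 z 0.0365
top36 [180. 271.] 76 [ 417.7 -208.3] [43.5 25.1] 55.1 z 0.0341
top36 [204. 311.] 927 [ 556.2 -266.7] [113.3  80.4] 6.9 z 0.0367
top36 [250. 332.] 62 [ 695.5 -255.1] [48.3 12.5] 34.7 z 0.037
bar72 [219. 238.] 115 [454.5 -72.4] [59.4 19.4] 23.4 z 0.0712
bar72 [275. 270.] 115 [652.2 -79.4] [60.3 16.5] -35.3 z 0.0716
bar72 [202. 302.] 142 [ 555.8 -266.3] [60.9 17.3] 9.5 z 0.0715
bar72 [249. 325.] 115 [ 696.5 -259.5] [60.  27.6] 44.0 z 0.0722
top
top36 [327. 129.] 393 [654.7 -77. ] [113.3  53.7] -34.3 z 0.0375
top36 [385. 155.] 618 [ 557.9 -266.1] [110.5  78.8] 6.7 z 0.037
top36 [328. 187.] 363 [456.3 -68.9] [77.5 70.1] -68.4 z 0.0373
top36 [365. 200.] 30 [ 408.7 -189.6] [42.4 21.6] 12.2 z 0.0337
bar72 [329. 126.] 84 [653.6 -76.2] [60.6 15.7] -34.3 z 0.0726
bar72 [389. 153.] 93 [ 556.9 -265. ] [57.6 16.6] 6.7 z 0.072
bar72 [330. 185.] 94 [455.8 -68.8] [58.6 17.3] 21.5 z 0.0726
```

View pics/g2.png

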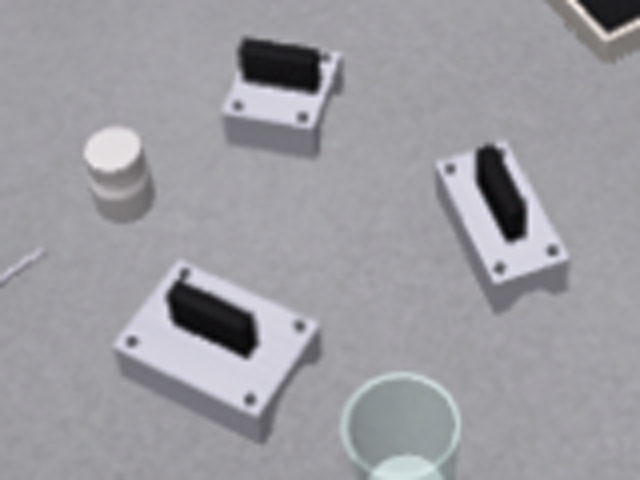

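The half is still at (0.557, -0.266), yaw about 7°, essentially unmoved. I lifted before the fingers had settled. I'm going back and will let the grip build up this time.

Call:
play_rows(commands=[[[-0.001, -0.025, 0], [0, 0, 0.03]], [[-0.003, -0.07, 0], [0, 0, 0.08]], [[-0.005, -0.12, 0], [0, 0, 0.14]], [[-0.008, -0.175, 0], [0, 0, 0.2]], [[-0.01, -0.23, 0], [0, 0, 0.26]], [[-0.012, -0.285, 0], [0, 0, 0.32]], [[-0.014, -0.34, 0], [0, 0, 0.38]], [[-0.016, -0.395, 0], [0, 0, 0.45]], [[-0.019, -0.445, 0], [0, 0, 0.52]], [[-0.02, -0.4745, 0], [0, 0, 0.55]]], gripper=0.087)

```text
time_s: 7.35
position: [0.5564, -0.2695, 0.2066]
tcp_rot: [[0.121, 0.0, 0.993], [-0.993, -0.001, 0.121], [0.001, -1.0, 0.0]]
force: [0.0, -0.6, -0.2]
opening: 0.977
```

Call:
play_rows(commands=[[[0, 0, -0.03], [0, 0, 0]], [[0, 0, -0.07], [0, 0, 0]], [[0, 0, -0.1], [0, 0, 0]], [[0, 0, -0.1], [0, 0, 0]]])

```text
time_s: 7.85
position: [0.555, -0.2654, 0.1041]
tcp_rot: [[0.123, -0.005, 0.992], [-0.992, 0.003, 0.123], [-0.004, -1.0, -0.005]]
force: [-0.8, -0.0, 0.2]
opening: 0.999
```

Call:
play_rows(commands=[[[0.001, 0, -0.02], [0, 0, 0]], [[0.001, 0, -0.034], [0, 0, 0]], [[0.001, 0, -0.039], [0, 0, 0]], [[0.001, 0, -0.039], [0, 0, 0]]])

```text
time_s: 8.35
position: [0.5582, -0.2661, 0.0677]
tcp_rot: [[0.123, 0.0, 0.992], [-0.992, -0.0, 0.123], [0.0, -1.0, 0.0]]
force: [0.0, -0.3, -0.1]
opening: 1.001
```

Call:
play_rows(commands=[[[0, 0, 0], [0, 0, 0]], [[0, 0, 0], [0, 0, 0]], [[0, 0, 0], [0, 0, 0]], [[0, 0, 0], [0, 0, 0]], [[0, 0, 0], [0, 0, 0]], [[0, 0, 0], [0, 0, 0]], [[0, 0, 0], [0, 0, 0]], [[0, 0, 0], [0, 0, 0]]], gripper=0)

```text
time_s: 9.35
position: [0.5581, -0.266, 0.0674]
tcp_rot: [[0.123, 0.0, 0.992], [-0.992, 0.0, 0.123], [-0.0, -1.0, 0.0]]
force: [-0.2, -0.2, -0.3]
opening: 0.17
```

Call:
play_rows(commands=[[[0, 0, 0], [0, 0, 0]], [[0, 0, 0], [0, 0, 0]], [[0, 0, 0], [0, 0, 0]]])

```text
time_s: 9.72
position: [0.5581, -0.266, 0.0675]
tcp_rot: [[0.123, 0.0, 0.992], [-0.992, -0.0, 0.123], [0.0, -1.0, 0.0]]
force: [0.2, -0.7, -0.1]
opening: 0.007
```

The fingers shut to 0 with no bar between them, so they aren't where I assumed. I'll look closely at the gripper where it stands.

```bash
python3 - <<'E'
from m import *
s=read_state(); print(s['position'],s['joint_positions'].round(2))
c=snap('scene'); W=cloud(c); np.save('s2.npy',W); f=c['frame']
save(cv2.resize(f[225:345,150:310],None,fx=5,fy=5,interpolation=cv2.INTER_CUBIC),'g3.png')
t=np.radians(7); 
P=W-np.array([.5575,-.266,0]); a=P[...,0]*np.cos(t)+P[...,1]*np.sin(t); b=-P[...,0]*np.sin(t)+P[...,1]*np.cos(t)
m=(abs(a)<.12)&(abs(b)<.12)&(W[...,2]>.05)&(W[...,2]<.2)
v,u=np.nonzero(m)
for z0 in np.arange(.05,.2,.01):
    k=m&(W[...,2]>=z0)&(W[...,2]<z0+.01)
    if k.sum(): print(round(z0,3),k.sum(),'a',(np.percentile(a[k],[2,50,98])*1000).round(),'b',(np.percentile(b[k],[2,50,98])*1000).round())
E
```

```text
[ 0.55811265 -0.2660348   0.06745363] [-35.83  40.66  89.61  -0.    49.73  47.08]
0.05 45 a [-30.  16.  40.] b [-10.  -6.   8.]
0.06 46 a [-28.  15. 120.] b [-29.  -6.   6.]
0.07 72 a [-28.  15. 120.] b [-25.  -4.   7.]
0.08 39 a [ -1. 116. 120.] b [-37. -17.   7.]
0.09 13 a [-6. 10. 11.] b [-13. -10.   3.]
0.1 5 a [-8.  6. 12.] b [-14. -13. -13.]
0.14 45 a [-35.  12.  37.] b [-90. -88.  79.]
0.15 154 a [-29.  31.  38.] b [-90. -34.  79.]
0.16 348 a [-26.  29.  38.] b [-94. -23.  76.]
0.17 208 a [-27.  23.  37.] b [-97. -25.  85.]
0.18 845 a [-32.  13.  36.] b [-97. -57.  90.]
0.19 157 a [-28.  18.  27.] b [-93. -15.  65.]
```

View pics/g3.png

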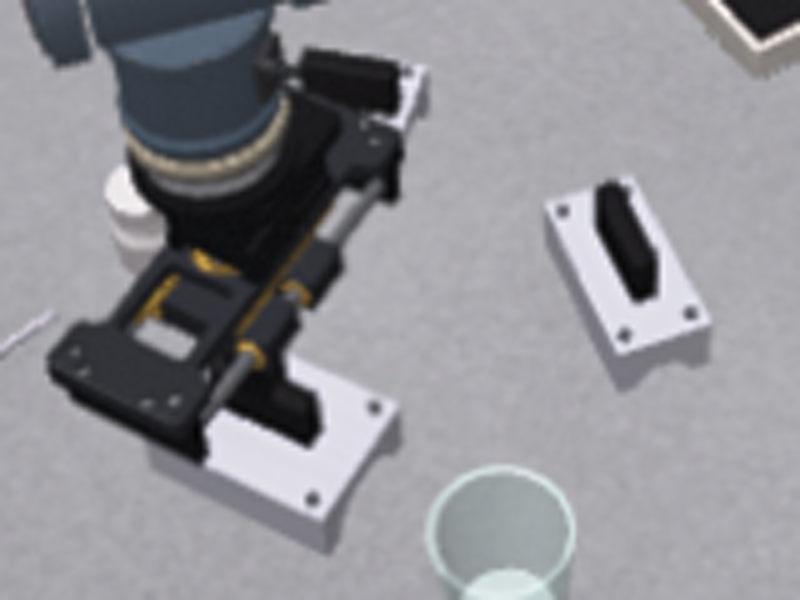

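The gripper body's lower edge measures at z≈0.145, where 0.112 was expected. The shut fingers at crop (265,370) seem to end on top of the bar. I'll check the fingertip height in the earlier free-air cloud, where the TCP was reported at 0.206 over the seat.

```bash
python3 - <<'E'
from m import *
for n in ['scene1','top1']:
    W=np.load(n+'.npy'); t=np.radians(-24.4)
    P=W-np.array([.577,.2081,0]); a=P[...,0]*np.cos(t)+P[...,1]*np.sin(t); b=-P[...,0]*np.sin(t)+P[...,1]*np.cos(t)
    m=(abs(a)<.12)&(abs(b)<.12)&(W[...,2]>.12)&(W[...,2]<.34)
    print(n)
    for z0 in np.arange(.12,.34,.01):
        k=m&(W[...,2]>=z0)&(W[...,2]<z0+.01)
        if k.sum(): print(round(z0,3),k.sum(),'a',(np.percentile(a[k],[2,50,98])*1000).round(),'b',(np.percentile(b[k],[2,50,98])*1000).round(), 'zmin',W[...,2][k].min().round(4))
E
```

```text
scene1
0.21 13 a [-11.   7.  11.] b [-12.  -8.   8.] zmin 0.214
0.22 26 a [-8.  9. 14.] b [-13. -10.   5.] zmin 0.2202
0.23 23 a [-7.  9. 12.] b [-13.  -9.   5.] zmin 0.2305
0.24 25 a [-8.  9. 12.] b [-15.  -6.   7.] zmin 0.2404
0.25 34 a [-8.  9. 12.] b [-18.  -7.  11.] zmin 0.2505
0.26 18 a [-4. 11. 13.] b [-18. -13.   8.] zmin 0.2602
0.27 1 a [10. 10. 10.] b [-19. -19. -19.] zmin 0.2707
0.28 55 a [-27.  11.  38.] b [-90. -34.  81.] zmin 0.2805
0.29 178 a [-32.  31.  39.] b [-91. -35.  80.] zmin 0.29
0.3 241 a [-27.  30.  39.] b [-94. -13.  79.] zmin 0.3
0.31 182 a [-27.  23.  39.] b [-97. -31.  83.] zmin 0.3101
0.32 521 a [-33.  16.  38.] b [-98. -42.  89.] zmin 0.32
0.33 94 a [-22.  23.  27.] b [-19.  -4.  46.] zmin 0.3301
top1
0.22 1 a [-9. -9. -9.] b [7. 7. 7.] zmin 0.2265
0.24 1 a [-10. -10. -10.] b [6. 6. 6.] zmin 0.2442
0.28 4 a [-36. -34.   2.] b [-29.  53.  85.] zmin 0.2849
0.29 21 a [-36. -28.  32.] b [-34.  11.  80.] zmin 0.29
0.3 95 a [-36. -25.  36.] b [-33.   8.  68.] zmin 0.3002
0.31 32 a [-36. -23.  21.] b [-91.  10.  88.] zmin 0.31
0.32 223 a [-34. -10.  37.] b [-93.  69.  94.] zmin 0.3202
0.33 19 a [-33. -20.  29.] b [-94.  29.  93.] zmin 0.3301
```

The fingertips measure 7.5 mm above the reported TCP instead of 25 mm below it. The tool therefore really sits about 32 mm higher than the readout says, while the horizontal centre agrees. I'll correct for this: tips at 0.042 means a reported z of 0.034. Opening, then going down with an eye on the force.

Call:
play_rows(commands=[[[0, 0, 0.003], [0, 0, 0]], [[0, 0, 0.003], [0, 0, 0]], [[0, 0, 0.003], [0, 0, 0]], [[0, 0, 0.003], [0, 0, 0]], [[0, 0, 0.003], [0, 0, 0]], [[0, 0, -0.008], [0, 0, 0]], [[0, 0, -0.016], [0, 0, 0]], [[0, 0, -0.021], [0, 0, 0]], [[0, 0, -0.021], [0, 0, 0]]], gripper=0.06)

```text
time_s: 10.9
position: [0.5577, -0.2657, 0.0456]
tcp_rot: [[0.123, -0.001, 0.992], [-0.992, 0.001, 0.123], [-0.001, -1.0, -0.001]]
force: [-0.5, 0.2, -0.1]
opening: 0.686
```

Call:
play_rows(commands=[[[0, 0, -0.006], [0, 0, 0]], [[0, 0, -0.01], [0, 0, 0]], [[0, 0, -0.012], [0, 0, 0]], [[0, 0, -0.012], [0, 0, 0]]])

```text
time_s: 11.4
position: [0.558, -0.2659, 0.0343]
tcp_rot: [[0.123, -0.0, 0.992], [-0.992, 0.0, 0.123], [-0.0, -1.0, -0.0]]
force: [-0.5, -0.6, 0.4]
opening: 0.692
```

Call:
play_rows(commands=[[[0, 0, 0], [0, 0, 0]], [[0, 0, 0], [0, 0, 0]], [[0, 0, 0], [0, 0, 0]], [[0, 0, 0], [0, 0, 0]], [[0, 0, 0], [0, 0, 0]], [[0, 0, 0], [0, 0, 0]], [[0, 0, 0], [0, 0, 0]], [[0, 0, 0], [0, 0, 0]]], gripper=0)

```text
time_s: 12.4
position: [0.5578, -0.2653, 0.0345]
tcp_rot: [[0.123, -0.001, 0.992], [-0.992, 0.001, 0.123], [-0.001, -1.0, -0.001]]
force: [0.4, 3.3, 2.5]
opening: 0.182
```

Call:
play_rows(commands=[[[0, 0, 0.002], [0, 0, 0]], [[0, 0, 0.005], [0, 0, 0]], [[0, 0, 0.012], [0, 0, 0]], [[0, 0, 0.02], [0, 0, 0]], [[0, 0, 0.02], [0, 0, 0]]])

```text
time_s: 13.02
position: [0.5588, -0.2666, 0.0555]
tcp_rot: [[0.123, 0.002, 0.992], [-0.992, -0.001, 0.123], [0.002, -1.0, 0.002]]
force: [-0.1, 0.2, -3.9]
opening: 0.179
```

It's gripped: opening 15.7 mm and about 4 to 5 N of weight. Lifting and carrying it over the seat.

Call:
play_rows(commands=[[[0, 0, 0.02], [0, 0, 0]], [[0, 0.01, 0.055], [0, 0, 0]], [[0.001, 0.03, 0.09], [0, 0, -0.03]], [[0.003, 0.06, 0.11], [0, 0, -0.08]], [[0.005, 0.11, 0.12], [0, 0, -0.14]], [[0.007, 0.16, 0.12], [0, 0, -0.2]], [[0.009, 0.21, 0.12], [0, 0, -0.26]], [[0.011, 0.26, 0.12], [0, 0, -0.32]], [[0.013, 0.31, 0.12], [0, 0, -0.38]], [[0.015, 0.36, 0.12], [0, 0, -0.44]]])

```text
time_s: 14.28
position: [0.5728, 0.0956, 0.1745]
tcp_rot: [[-0.313, 0.0, 0.95], [-0.95, -0.0, -0.313], [0.0, -1.0, 0.0]]
force: [0.4, -0.1, -4.8]
opening: 0.182
```

Call:
play_rows(commands=[[[0.001, 0.05, 0], [0, 0, -0.05]], [[0.002, 0.085, 0], [0, 0, -0.09]], [[0.003, 0.105, 0], [0, 0, -0.105]], [[0.004, 0.115, 0], [0, 0, -0.11]], [[0.004, 0.115, 0], [0, 0, -0.11]], [[0.004, 0.115, 0], [0, 0, -0.11]]])

```text
time_s: 15.02
position: [0.577, 0.208, 0.1744]
tcp_rot: [[-0.414, -0.0, 0.91], [-0.91, -0.001, -0.414], [0.001, -1.0, -0.0]]
force: [0.7, -0.8, -4.7]
opening: 0.183
```

```bash
cat > chk.py <<'E'
from m import *
s=read_state(); print(s['time_s'],s['position'].round(4),s['tcp_rot'].round(3).tolist(),s['force'].round(1),s['opening'])
import sys
h=s['position'][2]-.0345+.036; tag=sys.argv[1]
for n in ['top','scene']:
    c=snap(n); W=cloud(c); np.save(n+tag+'.npy',W); Z=W[...,2]
    R=(abs(W[...,0]-.577)<.15)&(abs(W[...,1]-.209)<.15)
    for ce,m in comp(W,R&(abs(Z-h)<.008)): print(n,ce,m.sum(),*rect(W[m]),np.median(Z[m]).round(4),h.round(4))
    if n=='scene':save(cv2.resize(c['frame'][120:260,230:400],None,fx=4,fy=4,interpolation=cv2.INTER_CUBIC),'p%s.png'%tag)
E
python3 chk.py 2
```

```text
15.025 [0.577  0.208  0.1744] [[-0.414, -0.0, 0.91], [-0.91, -0.001, -0.414], [0.001, -1.0, -0.0]] [ 0.7 -0.8 -4.7] 0.18273265940386646
scene [305. 178.] 463 [575.3 204.9] [112.8  80.4] -24.1 0.1765 0.1759
```

View pics/p2.png

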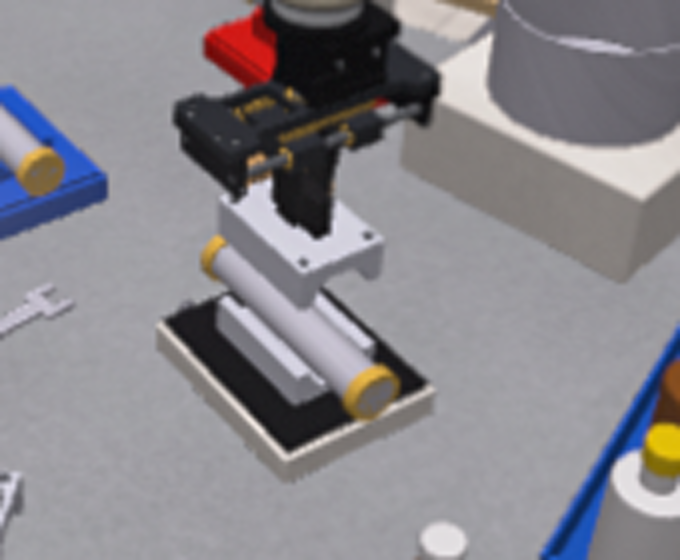

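The half hangs square over the tube. The end-to-end offset along the bore is under 1 mm (439.5 against 439.3 to 439.9 mm), with about 2 to 3 mm across, which I'll trim. Lowering now.

Call:
play_rows(commands=[[[0.001, 0.002, -0.01], [0, 0, 0]], [[0.001, 0.002, -0.025], [0, 0, 0]], [[0.001, 0.002, -0.038], [0, 0, 0]], [[0.001, 0.002, -0.046], [0, 0, 0]], [[0.001, 0.002, -0.05], [0, 0, 0]], [[0.001, 0.002, -0.054], [0, 0, 0]], [[0.001, 0.002, -0.058], [0, 0, 0]], [[0.001, 0.002, -0.058], [0, 0, 0]]])

```text
time_s: 16.12
position: [0.578, 0.211, 0.1163]
tcp_rot: [[-0.413, -0.0, 0.911], [-0.911, -0.0, -0.413], [0.0, -1.0, -0.0]]
force: [0.2, -0.4, -3.9]
opening: 0.183
```

Call:
play_rows(commands=[[[0, 0, -0.002], [0, 0, 0]], [[0, 0, -0.004], [0, 0, 0]], [[0, 0, -0.006], [0, 0, 0]], [[0, 0, -0.008], [0, 0, 0]], [[0, 0, -0.0095], [0, 0, 0]], [[0, 0, -0.0095], [0, 0, 0]]])

```text
time_s: 16.88
position: [0.578, 0.211, 0.1067]
tcp_rot: [[-0.413, -0.0, 0.911], [-0.911, -0.0, -0.413], [0.0, -1.0, -0.0]]
force: [-0.9, -0.4, -5.3]
opening: 0.179
```

Call:
play_rows(commands=[[[0, 0, -0.001], [0, 0, 0]], [[0, 0, -0.002], [0, 0, 0]], [[0, 0, -0.0025], [0, 0, 0]], [[0, 0, -0.0025], [0, 0, 0]]])

```text
time_s: 17.38
position: [0.5782, 0.211, 0.1045]
tcp_rot: [[-0.413, 0.0, 0.911], [-0.911, 0.0, -0.413], [-0.0, -1.0, 0.0]]
force: [-0.3, -0.8, -3.4]
opening: 0.179
```

Call:
play_rows(commands=[[[0, 0, -0.0005], [0, 0, 0]], [[0, 0, -0.001], [0, 0, 0]], [[0, 0, -0.001], [0, 0, 0]]])

```text
time_s: 17.75
position: [0.5781, 0.2109, 0.1044]
tcp_rot: [[-0.413, 0.0, 0.911], [-0.911, -0.0, -0.413], [-0.0, -1.0, 0.0]]
force: [-3.7, -1.3, 4.9]
opening: 0.183
```

```bash
python3 chk.py 3
```

```text
17.75 [0.5781 0.2109 0.1044] [[-0.413, 0.0, 0.911], [-0.911, -0.0, -0.413], [-0.0, -1.0, 0.0]] [-3.7 -1.3  4.9] 0.18254795576898888
scene [305. 195.] 431 [576.3 207.8] [112.2  78.5] -23.2 0.1066 0.1059
```

Contact came exactly at the expected height, with the top face at 0.1066 against 0.106 nominal. Releasing and retreating straight up.

Call:
play_rows(commands=[[[0, 0, 0.0005], [0, 0, 0]], [[0, 0, 0.0005], [0, 0, 0]], [[0, 0, 0.0005], [0, 0, 0]], [[0, 0, 0.0005], [0, 0, 0]], [[0, 0, 0.0005], [0, 0, 0]], [[0, 0, 0.0005], [0, 0, 0]]], gripper=0.06)

```text
time_s: 18.6
position: [0.5781, 0.211, 0.1039]
tcp_rot: [[-0.413, 0.0, 0.911], [-0.911, 0.0, -0.413], [-0.0, -1.0, 0.0]]
force: [0.2, 0.4, 0.2]
opening: 0.676
```

Call:
play_rows(commands=[[[0, 0, 0.01], [0, 0, 0]], [[0, 0, 0.03], [0, 0, 0]], [[0, 0, 0.06], [0, 0, 0]], [[0, 0, 0.1], [0, 0, 0]], [[-0.01, -0.04, 0.13], [0, 0, 0]], [[-0.03, -0.09, 0.14], [0, 0, 0]], [[-0.04, -0.14, 0.14], [0, 0, 0]], [[-0.05, -0.19, 0.14], [0, 0, 0]], [[-0.05, -0.22, 0.14], [0, 0, 0]], [[-0.05, -0.22, 0.14], [0, 0, 0]]])

```text
time_s: 19.85
position: [0.5284, -0.011, 0.2448]
tcp_rot: [[-0.417, 0.002, 0.909], [-0.909, -0.0, -0.417], [-0.0, -1.0, 0.002]]
force: [-0.1, 0.4, -0.4]
opening: 0.69
```

```bash
sed -i 's/^h=.*;/h=np.float64(.106);/' chk.py; python3 chk.py 4; python3 - <<'E'
from m import *
for n in ['top4','scene4']:
    W=np.load(n+'.npy'); print(n); Z=W[...,2]; R=(abs(W[...,0]-.577)<.12)&(abs(W[...,1]-.209)<.12)
    for ce,m in comp(W,R&(abs(Z-.142)<.006)): print('bar',ce,m.sum(),*rect(W[m]),np.median(Z[m]).round(4))
    report(W,(300,410,100,210) if n=='top4' else (170,300,225,300))
E
```

```text
19.85 [ 0.5284 -0.011   0.2448] [[-0.417, 0.002, 0.909], [-0.909, -0.0, -0.417], [-0.0, -1.0, 0.002]] [-0.1  0.4 -0.4] 0.689754304416122
top [243. 149.] 691 [578.7 210.8] [112.1  76.4] -24.6 0.1067 0.106
scene [304. 195.] 473 [575.9 209.1] [120.6  79.7] -24.4 0.1068 0.106
top4
bar [242. 146.] 91 [578.1 211.1] [58.6 16.3] -23.6 0.1421
top36 [388. 105.] 36 [ 726.1 -282.3] [49.5 17.1] 59.1 z 0.0355
bar72 [396. 105.] 34 [ 713.6 -295.6] [44.1 15.4] 11.5 z 0.071
scene4
bar [305. 184.] 81 [576.4 207.1] [59.8 20.4] -19.4 0.1416
top36 [296. 228.] 50 [606.1 120.6] [44.2 17.9] -24.1 z 0.0356
top36 [220. 250.] 319 [453.2 -72.2] [79.6 72.7] -67.1 z 0.0364
top36 [275. 281.] 520 [652.7 -79.2] [111.9  55.9] -33.6 z 0.0366
top36 [180. 271.] 75 [ 417.7 -208.1] [43.4 26.7] 56.2 z 0.0346
bar72 [219. 238.] 111 [454.2 -72.1] [58.4 18.6] 19.6 z 0.0714
bar72 [275. 270.] 120 [652.3 -80.1] [60.2 16.3] -35.0 z 0.0714
```

View pics/p4.png

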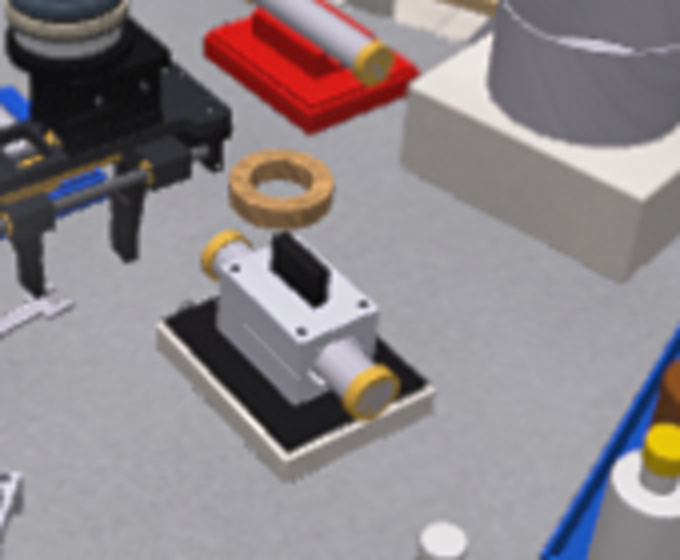

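The half sits flush on the lower half, the ends are in line to about 0.5 mm, the arm is clear, and the other halves haven't moved. Handing in.

```bash
python3 -c "
from rig import *
print(hand_in())"
```

```text
the job is handed in; nothing more can be done
None
```

I put the matching upper half (112 x 79 mm as measured) over the tube, lowered it until it touched down on the lower half, and let go. The job was handed in at about 20 s.

**Seating:** The top face measures 0.1067 m and the bar top 0.142 m; nominal values are 0.106 and 0.142. Yaw is -24.6° for the upper half and -24.4° for the lower half. The ends are in line to about 0.5 mm in the top view. One last scene-view outline read 120 mm long instead of 110; the top view (112 x 76 mm) and the picture show the half sitting normally, so I took that reading as stray pixels.

**Other halves:** The narrow and short halves are where they lay in the scene view. In the last top view they did not register, I think because the arm was over them. The arm is clear, with the force near zero.

**What went wrong:** The first two grasp attempts closed above the bar. The tool really sat about 32 mm higher than the readout and the stated tool geometry implied. I measured this from the depth image and corrected for it. Those attempts did not noticeably move the half.

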